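# Snap the perforated cover onto the lamp-driver tray

### The job

Close the open grey lamp-driver tray on the desk: pick up the blue perforated cover, the one with four big holes, set its holes over the tray's four white snap posts, and press it down evenly until it has clicked home on all four. Leave the yellow two-hole cover where it lies.

Things in the scene. Friction and masses are not known exactly. Their poses are not given: they have to be found in the camera images.
- cover_grip (a point): Blue loose cover, 170x120x6 mm, 0.18 kg, flat on the desk left or right of the tray. Four 28 mm through holes at x +-60, y +-38 mm; black dots are print. A wooden grip block, 60 (x) x 18 (y) x 40 mm high, stands on its middle, top 46 mm above the underside. This point: middle of the grip, 32 mm above the cover's underside; x along the long side, z up. A half turn fits too.
- tray_seat (a point): Open grey tray fixed to the desk, 186 (x) x 136 (y) mm, walls 20 mm high, green circuit board inside, four white snap posts at x +-60, y +-38 mm with shoulders 22 mm above the desk. This point: middle of the tray at shoulder height, where the middle of the cover's underside lies when home; x along the long side, z up.
- post_tip (a point): Tip of one post (x -60, y -38), 64 mm above the desk. Post: 34 mm shoulder, 25 mm shaft 24 mm high, 18 mm cone to a 6 mm tip, guiding holes up to 10 mm off. A red sprung catch juts 5 mm outward. A cover let go over the posts lies on the four catches, underside 14-20 mm above the shoulders; 6-15 N down on the middle of its grip pushes it home under the catches.
- spare_grip (a point): Yellow loose cover, a bystander in the other place: same size and grip as the blue one but only two big holes, at opposite corners, so it does not fit. This point: middle of its grip, 32 mm above its underside.

How it is judged (in metres and radians):
On the way:
1. the blue cover has been set over the posts, its holes started on them, not yet pressed home (horizontal distance between cover_grip and tray_seat below 0.015 m and angle between the x axis of cover_grip and the x axis of tray_seat, either way round below 0.2 rad and z of cover_grip in the frame of tray_seat between 0.037 and 0.074 m), for 0.1 s.
At the end, for the whole second after the job is handed in: The blue cover lies flat on the shoulders of all four posts, below the catches: its underside within about 2 mm of the shoulders and level within 1.4 degrees, its middle within 6 mm of the tray's middle and turned with the tray (horizontal distance between cover_grip and tray_seat below 0.006 m and angle between the x axis of cover_grip and the x axis of tray_seat, either way round below 0.1 rad and angle between the z axis of cover_grip and the z axis of tray_seat, either way round below 0.025 rad and z of cover_grip in the frame of tray_seat between 0.028 and 0.0342 m); the robot touches nothing.
It fails at once if the yellow cover is shifted by more than 30 mm (distance of spare_grip from where it was at the start of the episode above 0.03 m).
It also fails if it takes over 48 s, if anything falls off the work surface, if the arm or the gripper's body presses on something with over 40 N, if the wrist force passes 120 N, or if a joint passes its speed limit or range.

### The arm

A 7-joint arm with a two-finger parallel gripper is mounted at the origin on the work surface. World frame = base frame: x ahead of the robot, y to its left, z up, the work surface at z = 0. Lengths are in mm, angles in rad, forces in N, time in s.
With the tool pointing down it reaches from about 425 to 875 mm from the base axis. Payload 9.9 kg.
Tool frame: the origin (TCP) lies midway between the tips of the shut fingers; the grasp point (between the pads) lies r.pinch_z behind it (r.pinch_z is the distance from the TCP to the grasp point, in mm); z points along the fingers, y is the direction in which the jaws open and shut (so a half turn about z gives the same grasp; the last joint's range is limited). The gripper opens to 85 mm and grips with 20 to 120 N. Pads are 22 mm wide; open, the fingers measure 114 mm over their backs; the gripper's body (76 mm by 85 mm) begins 54 mm behind the grasp point. The pads swing forward as they close: fully open they stand 13 mm farther back than shut.
Start: joints at [1.233, 0.576, 0.025, 1.437, -0.015, 1.129, -0.057], TCP at [169.486, -653.379, 231.289] pointing down, gripper open.
Joint ranges: [-2.76, 2.76], [-0.34, 2.15], [-1.52, 1.57], [0.19, 2.46], [-1.09, 4.23], [0.17, 1.99], [-2.82, 2.82]. Speed limits (rad/s): [2.22, 2.22, 3.01, 3.01, 3.14, 3.14, 3.14].

### API

Orientations are given as a rotation vector (axis times angle).
In Python, from plant import r, get_image, get_calibration, recognise, tip_of gives the robot as it stands. The module is installed in compiled form; this text tells all that it offers.
- The arm moves only by the tool servo_tool, never from a script. Its argument "commands" is a list of rows, each a list of 3 entries, a list of its own where there are three numbers: the turn, a rotation vector about the world's x, y, z in rad, then the shift along the world's x, y, z in m, then the closure, from 0 (fully open) to 1 (shut). In form: [[[rx, ry, rz], [dx, dy, dz], hand], ...]. A call has exactly 10 rows; each row is the pose to reach, as a shift and turn from the pose measured when the call began; what a row does not reach only later rows make up. A row lasts 1/10 s, in which the tool goes at most 50 mm and 8.59 degrees, less where a joint would pass 70% of its speed; a pose out of reach is approached as far as the arm can. A call with a gripper value outside its range is refused whole. The fingers move at their own pace and stop on an object; the grip force is fixed at half the most. Time passes only in rows, so rows that repeat a pose let the fingers close, or fill a call up. It gives the time, the measured TCP pose, the force and the opening at its end, in the units of the state.
- r.get_state(): the state, without advancing time (a new reading comes with each control period).
- get_image(name): name is "scene" or "top" or "wrist"; returns the picture (480x640x3 uint8, red, green, blue); there is no depth.
- get_calibration(name): a dict with "intrinsics" (3x3 intrinsics, pixels), "D" ([k1, k2, p1, p2, k3] as OpenCV has them; the pictures are not rectified), "xyz" and "rotation" of the camera in the world. Camera axes: x right, y down, z forward; pixel columns grow to the right and rows downward; lengths in mm; the calibration is good to about 2 mm. A picture is of the moment at which its call begins: read the wrist's pose just before it. get_calibration takes no time and is no camera call; for the wrist camera it gives the pose at the moment of the call.
- r.job_done(): hands the job in, once; it reports no verdict.
Trained networks look in the newest picture that a camera, given by its name, has taken for a name from the list of things; names that differ only in an ending like _2 or _b are one class to them, and where a whole thing is asked for, a point or a joint stands for the part that bears it (a point fixed in the world has none). Each returns a list of dicts, best first, with "conf" (0 to 1); they miss things now and then, are a little off and sometimes report something else, mostly with a low value. They report only what shows in the picture. A call takes as long as a camera call.
- recognise(target, camera): "position" ([column, row] in pixels, amid what is visible of it).
- tip_of(target, camera): "position" ([column, row] in pixels: a listed point, or the origin of a listed thing).
The state is a dict: "time": time; "qpos": joint angles; "joint_velocities": joint speeds; "joint_efforts": joint torques, N m; "tool_pos": TCP position; "orientation": TCP orientation; "force": force on the tool from outside, world axes, zero at the start; "ft_torque": the same for the moment, N m; "opening": opening from 0.0 (shut) to 1.0 (fully open).
Only numpy, scipy, OpenCV 4.12 (cv2) and the standard library are available. Lean on these libraries where they do the work, as an engineer would, in place of code of your own. Each camera call takes 0.05 s, during which the arm holds its last target. There are 200 camera calls.

## Working session

There is one attempt and no reset: what is moved stays moved. The work goes in short steps, Python scripts to look and compute and a tool call to move; the robot and the scene stay as the last step left them, time stands still between calls to the robot, and variables do not carry over. Pictures are saved under pics/ and viewed, about 8 in all and at most 12, crops included, and the job is handed in when it is done.

Besides the shell and the picture viewer there is one more tool, called after "Call:" in YAML: its name, and indented under it one key for each argument. servo_tool: Moves the arm, as the interface text tells. Its arguments: {"type":"object","properties":{"commands":{"type":"array","items":{"type":"array"}}},"required":["commands"]}

```bash
mkdir -p pics; cat > h.py <<'E'
import numpy as np, cv2
from plant import r, get_image, get_calibration, recognise, tip_of
from scipy.spatial.transform import Rotation as R
def cal(n):
    c=get_calibration(n); rot=np.array(c["rotation"],float)
    if rot.shape!=(3,3): rot=R.from_rotvec(rot).as_matrix()
    return np.array(c["intrinsics"],float),np.array(c["D"],float),np.array(c["xyz"],float),rot
def ray(n,p,z,c=None):
    K,D,t,M=c or cal(n)
    u=cv2.undistortPoints(np.array([[p]],float),K,D)[0,0]
    d=M@np.array([u[0],u[1],1.]); return t+d*(z-t[2])/d[2]
def proj(n,X,c=None):
    K,D,t,M=c or cal(n)
    return cv2.projectPoints(np.array(X,float).reshape(-1,3),cv2.Rodrigues(M.T)[0],-M.T@t,K,D)[0][:,0]
def save(n,f):
    im=get_image(n); cv2.imwrite("pics/"+f,im[:,:,::-1]); return im
E
python3 - <<'E'
from h import *
print(r.pinch_z, r.get_state())
print(get_calibration("top"))
im=save("top","top1.png"); 
for t,z in [("cover_grip",32),("tray_seat",22),("post_tip",64),("spare_grip",32)]:
    for f in (recognise,tip_of):
        for d in f(t,"top")[:5]: print(t,f.__name__,d,ray("top",d["position"],z).round(1))
E
```

```text
18.700000000000003 {'time': 0.0, 'qpos': array([ 1.2332176 ,  0.57649317,  0.02482889,  1.43791046, -0.01500842,
        1.12897961, -0.05650511]), 'joint_velocities': array([ 1.83759084e-04, -9.19815236e-04,  1.05637545e-03, -9.04536676e-04,
       -1.92614125e-05, -1.18974682e-03,  1.86033065e-03]), 'joint_efforts': array([ 1.49576917e-04, -7.65767097e+01,  2.25038365e+00, -2.85967308e+01,
        1.53218309e-02,  1.25624184e-02,  2.69322510e-05]), 'tool_pos': array([ 169.37281718, -652.9434377 ,  230.46761478]), 'orientation': array([-3.11475682e+00, -3.97424744e-01,  4.23034672e-04]), 'force': array([-0.77344714, -1.09397406, -0.58266996]), 'ft_torque': array([-0.01428629,  0.01905048, -0.01026273]), 'opening': 1.003707048839712}
{'intrinsics': array([[458.04116172,   0.        , 320.51853821],
       [  0.        , 458.04116172, 238.93118182],
       [  0.        ,   0.        ,   1.        ]]), 'D': array([0.01243799, 0.        , 0.        , 0.        , 0.        ]), 'xyz': array([478.72468583, -11.93788765, 990.86202429]), 'rotation': array([-2.20730191,  2.17020165, -0.02051358])}
cover_grip call {'position': [192.8, 251.2], 'conf': 0.7} [488.5 279.1  32. ]
cover_grip call {'position': [190.0, 254.6], 'conf': 0.84} [481.3 284.8  32. ]
tray_seat call {'position': [326.6, 226.8], 'conf': 0.79} [545.1  -1.5  22. ]
tray_seat call {'position': [327.0, 225.9], 'conf': 0.87} [547.1  -2.4  22. ]
post_tip call {'position': [323.7, 223.2], 'conf': 0.94} [549.5   4.   64. ]
post_tip call {'position': [340.7, 250.0], 'conf': 0.96} [495.7 -31.3  64. ]
spare_grip call {'position': [447.2, 267.3], 'conf': 0.78} [ 464.2 -253.3   32. ]
spare_grip call {'position': [448.5, 269.8], 'conf': 0.91} [ 459.1 -256.    32. ]
```

View pics/top1.png

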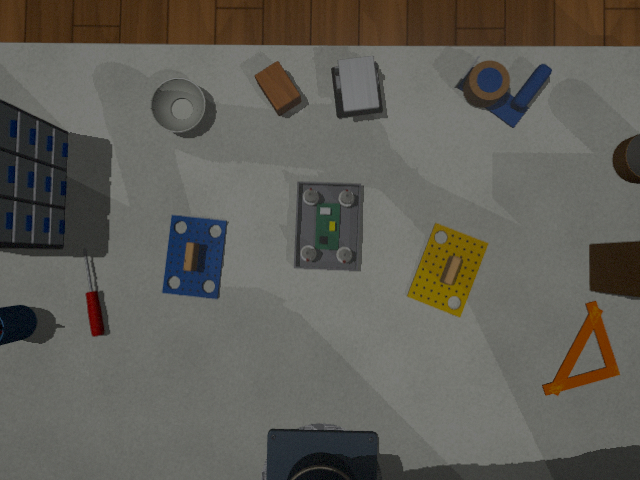

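The blue cover is on the left (195,257), the tray in the middle (329,226) and the yellow cover on the right (447,270). Both long sides run roughly along world x. Next I measure precisely with colour masks.

```bash
python3 - <<'E'
from h import *
im=cv2.imread("pics/top1.png"); hsv=cv2.cvtColor(im,cv2.COLOR_BGR2HSV); c=cal("top")
m=cv2.inRange(hsv,(100,120,40),(125,255,255)); m[:205]=0;m[305:]=0;m[:,:150]=0;m[:,240:]=0
cn=max(cv2.findContours(m,cv2.RETR_EXTERNAL,cv2.CHAIN_APPROX_NONE)[0],key=cv2.contourArea)
P=np.array([ray("top",p,6,c)[:2] for p in cn[:,0]]).astype(np.float32)
print("blue rect",cv2.minAreaRect(P))
# tray outer rim at z20: mask dark gray
g=cv2.inRange(hsv,(0,0,60),(180,255,115))
print("blue holes:")
for n,(x0,x1,y0,y1) in {"b":(165,228,215,300)}.items():
    h=cv2.findContours(m,cv2.RETR_CCOMP,cv2.CHAIN_APPROX_NONE)
    for k,q in zip(h[1][0],h[0]):
        if k[3]>=0 and cv2.contourArea(q)>40: print(cv2.contourArea(q),cv2.minEnclosingCircle(q))
cv2.imwrite("pics/crop.png",cv2.resize(im[170:285,285:375],None,fx=5,fy=5,interpolation=cv2.INTER_CUBIC))
# known tray model projection guess
s=r.get_state();print(R.from_rotvec(s["orientation"]).as_matrix().round(3))
E
```

```text
blue rect ((477.6092529296875, 283.8675842285156), (119.7960205078125, 167.92071533203125), 84.90331268310547)
blue holes:
158.0 ((208.2857208251953, 285.9285583496094), 7.574570178985596)
153.0 ((173.8076934814453, 282.19232177734375), 7.5191168785095215)
608.5 ((193.74302673339844, 257.54644775390625), 18.268619537353516)
157.0 ((214.9264678955078, 230.81617736816406), 7.4771857261657715)
153.5 ((180.13157653808594, 226.86842346191406), 7.443419456481934)
[[ 0.968  0.251 -0.   ]
 [ 0.251 -0.968  0.   ]
 [ 0.    -0.    -1.   ]]
```

View pics/crop.png

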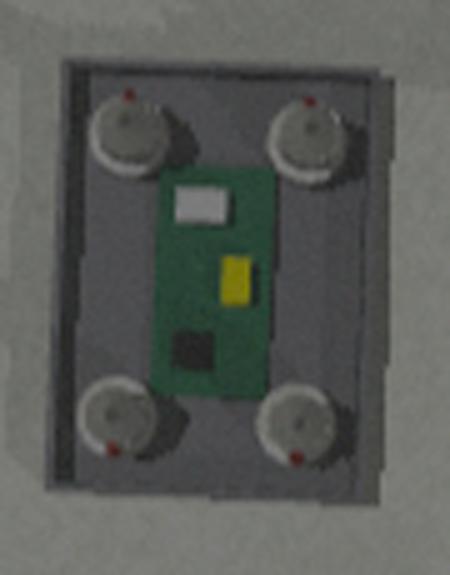

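```bash
python3 - <<'E'
from h import *
c=cal("top")
def fit(px,z):
    W=np.array([ray("top",p,z,c)[:2] for p in px])
    ax=(W[0]+W[1]-W[2]-W[3])/2
    print(z,W.round(1).tolist(),"mid",W.mean(0).round(1),"len",np.linalg.norm(ax).round(1),"yaw",np.degrees(np.arctan2(ax[1],ax[0])).round(2))
q=lambda L:[((x+.5)/5-.5+285,(y+.5)/5-.5+170) for x,y in L]
fit(q([(125,118),(312,127),(112,415),(299,424)]),64)
fit(q([(129,135),(307,142),(117,417),(296,425)]),22)
fit([(180.1,226.9),(214.9,230.8),(173.8,282.2),(208.3,285.9)],3)
print(proj("top",[[545,0,64],[545,0,22]],c))
E
```

```text
64 [[610.2, 33.8], [607.6, -42.3], [489.3, 36.8], [487.0, -38.9]] mid [548.5  -2.7] len 120.8 yaw -1.54
22 [[608.9, 34.0], [607.0, -41.7], [489.0, 36.9], [486.9, -38.9]] mid [548.   -2.4] len 120.1 yaw -1.36
3 [[541.1, 317.1], [533.9, 241.0], [421.1, 327.2], [414.5, 252.0]] mid [477.6 284.3] len 120.2 yaw -5.03
[[325.63753304 225.43323113]
 [325.8686898  226.85108065]]
```

Call:
servo_tool:
  commands:
    - [[0,0,-0.03],[0.027,0.036,0],0]
    - [[0,0,-0.06],[0.054,0.072,0],0]
    - [[0,0,-0.1],[0.081,0.108,0],0]
    - [[0,0,-0.13],[0.108,0.144,0],0]
    - [[0,0,-0.17],[0.135,0.18,0],0]
    - [[0,0,-0.2],[0.162,0.216,0],0]
    - [[0,0,-0.24],[0.189,0.252,0],0]
    - [[0,0,-0.27],[0.216,0.288,0],0]
    - [[0,0,-0.31],[0.243,0.324,0],0]
    - [[0,0,-0.342],[0.27,0.36,0],0]

```text
time: 1.45
tool_pos: [440.4, -291.8, 231.5]
orientation: [3.138, -0.141, 0.001]
force: [0.3, -0.8, -0.2]
opening: 0.997
```

```bash
python3 - <<'E'
from h import *
s=r.get_state();print(s["qpos"].round(3))
E
```

```text
[ 0.469  0.358  0.038  1.825 -0.016  0.959 -1.147]
```

Call:
servo_tool:
  commands:
    - [[0,0,0],[0.0275,0.035,0],0]
    - [[0,0,0],[0.055,0.07,0],0]
    - [[0,0,0],[0.0825,0.105,0],0]
    - [[0,0,0],[0.11,0.142,0],0]
    - [[0,0,0],[0.102,0.189,0],0]
    - [[0,0,0],[0.094,0.236,0],0]
    - [[0,0,0],[0.086,0.283,0],0]
    - [[0,0,0],[0.078,0.33,0],0]
    - [[0,0,0],[0.07,0.377,0],0]
    - [[0,0,0],[0.062,0.424,0],0]

```text
time: 2.45
tool_pos: [501.9, 134.0, 231.9]
orientation: [-3.138, 0.141, -0.002]
force: [1.2, -0.5, -0.6]
opening: 0.998
```

Call:
servo_tool:
  commands:
    - [[0,0,0],[-0.005,0.04,0],0]
    - [[0,0,0],[-0.01,0.07,0],0]
    - [[0,0,0],[-0.015,0.1,0],0]
    - [[0,0,0],[-0.018,0.125,0],0]
    - [[0,0,0],[-0.022,0.145,0],0]
    - [[0,0,0],[-0.024,0.152,0],0]
    - [[0,0,0],[-0.024,0.152,0],0]
    - [[0,0,0],[-0.024,0.152,0],0]
    - [[0,0,0],[-0.024,0.152,0],0]
    - [[0,0,0],[-0.024,0.152,0],0]

```text
time: 3.45
tool_pos: [478.4, 284.8, 231.9]
orientation: [3.138, -0.144, 0.002]
force: [0.7, -0.4, -0.5]
opening: 1.003
```

```bash
python3 - <<'E'
from h import *
s=r.get_state();print(s["qpos"].round(3),s["tool_pos"],R.from_rotvec(s["orientation"]).as_matrix().round(3))
save("wrist","w1.png")
for f in (recognise,tip_of):
    for d in f("cover_grip","wrist"): print(d,ray("wrist",d["position"],32))
E
```

```text
[-0.551  0.398 -0.103  1.752  0.049  0.992 -2.335] [478.35073916 284.829854   231.94957971] [[ 0.996 -0.092  0.002]
 [-0.092 -0.996 -0.   ]
 [ 0.002  0.    -1.   ]]
{'position': [321.8, 192.5], 'conf': 0.9} [491.18316171 281.8954725   32.        ]
{'position': [326.3, 205.8], 'conf': 0.81} [477.45358219 278.85146434  32.        ]
```

View pics/w1.png

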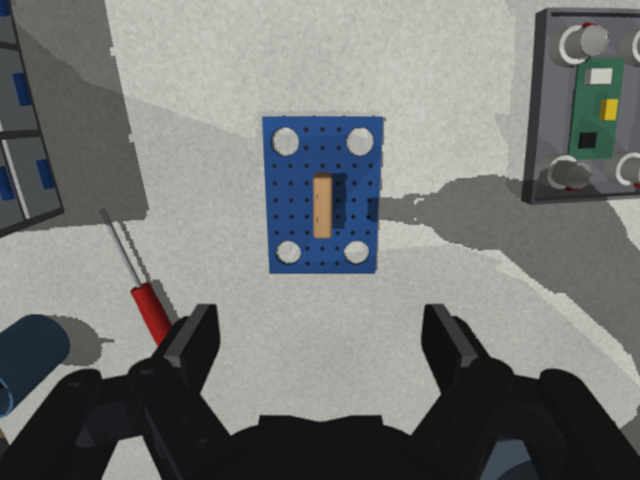

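The wrist view shows the blue cover with its grip at (322,206), aligned to the tool. I check it against the hole centres.

```bash
python3 - <<'E'
from h import *
im=cv2.imread("pics/w1.png"); hsv=cv2.cvtColor(im,cv2.COLOR_BGR2HSV); c=cal("wrist")
m=cv2.inRange(hsv,(100,120,30),(125,255,255)); m[:100]=0;m[285:]=0;m[:,:250]=0;m[:,400:]=0
h=cv2.findContours(m,cv2.RETR_CCOMP,cv2.CHAIN_APPROX_NONE)
W=[]
for k,q in zip(h[1][0],h[0]):
    if k[3]>=0 and 200<cv2.contourArea(q)<1500:
        (p,_)=cv2.minEnclosingCircle(q); W.append(ray("wrist",p,3,c)[:2]); print(np.round(p),W[-1].round(1),cv2.contourArea(q))
cn=max(h[0],key=cv2.contourArea)
print(cv2.minAreaRect(np.array([ray("wrist",p,6,c)[:2] for p in cn[:,0]],np.float32)))
w=cv2.inRange(hsv,(5,60,100),(25,200,255));w[:160]=0;w[250:]=0;w[:,:300]=0;w[:,345:]=0
print(cv2.minAreaRect(np.array([ray("wrist",p[::-1],46,c)[:2] for p in np.argwhere(w)],np.float32)))
E
```

```text
[356. 251.] [416.1 250.3] 523.5
[288. 252.] [421.8 326. ] 518.5
[322. 205.] [471.9 283.4] 1444.0
[360. 141.] [534.7 239.3] 708.0
[284. 141.] [541.5 315.5] 701.5
((478.9862365722656, 282.7489013671875), (118.99082946777344, 167.7816925048828), 84.8040542602539)
((479.2027587890625, 282.8895263671875), (16.781673431396484, 58.51156997680664), 85.3437271118164)
```

Call:
servo_tool:
  commands:
    - [[0,0,0.003],[0,-0.0015,-0.04],0]
    - [[0,0,0.003],[0,-0.0015,-0.08],0]
    - [[0,0,0.003],[0,-0.0015,-0.12],0]
    - [[0,0,0.003],[0,-0.0015,-0.15],0]
    - [[0,0,0.003],[0,-0.0015,-0.175],0]
    - [[0,0,0.003],[0,-0.0015,-0.195],0]
    - [[0,0,0.003],[0,-0.0015,-0.208],0]
    - [[0,0,0.003],[0,-0.0015,-0.216],0]
    - [[0,0,0.003],[0,-0.0015,-0.2175],0]
    - [[0,0,0.003],[0,-0.0015,-0.2175],0]

```text
time: 4.6
tool_pos: [478.5, 284.1, 14.9]
orientation: [-3.138, 0.138, -0.003]
force: [-0.4, 0.5, 0.7]
opening: 0.999
```

Call:
servo_tool:
  commands:
    - [[0,0,0],[0,0,0],1]
    - [[0,0,0],[0,0,0],1]
    - [[0,0,0],[0,0,0],1]
    - [[0,0,0],[0,0,0],1]
    - [[0,0,0],[0,0,0],1]
    - [[0,0,0],[0,0,0],1]
    - [[0,0,0],[0,0,0],1]
    - [[0,0,0],[0,0,0],1]
    - [[0,0,0],[0,0,0],1]
    - [[0,0,0],[0,0,0],1]

```text
time: 5.6
tool_pos: [478.6, 284.2, 15.2]
orientation: [-3.138, 0.138, -0.004]
force: [-0.1, 0.3, 6.4]
opening: 0.197
```

Call:
servo_tool:
  commands:
    - [[0,0,0],[0,0,0.005],1]
    - [[0,0,0],[0,0,0.015],1]
    - [[0,0,0],[0,0,0.03],1]
    - [[0,0,0],[0,0,0.05],1]
    - [[0,0,0],[0,0,0.075],1]
    - [[0,0,0],[0,0,0.1],1]
    - [[0,0,0],[0,0,0.12],1]
    - [[0,0,0],[0,0,0.135],1]
    - [[0,0,0],[0,0,0.14],1]
    - [[0,0,0],[0,0,0.14],1]

```text
time: 6.6
tool_pos: [478.8, 284.3, 156.0]
orientation: [-3.137, 0.138, -0.006]
force: [-0.4, -0.4, -1.9]
opening: 0.201
```

```bash
python3 - <<'E'
from h import *
s=r.get_state();print(s["tool_pos"],s["force"],s["opening"],R.from_rotvec(s["orientation"]).as_matrix().round(4).tolist())
im=save("wrist","w2.png")[:,:,::-1].copy(); hsv=cv2.cvtColor(im,cv2.COLOR_BGR2HSV); c=cal("wrist")
save("scene","s2.png")
m=cv2.inRange(hsv,(100,120,30),(125,255,255))
h=cv2.findContours(m,cv2.RETR_CCOMP,cv2.CHAIN_APPROX_NONE)
zu=s["tool_pos"][2]-15.2
for k,q in zip(h[1][0],h[0]):
    if k[3]>=0 and cv2.contourArea(q)>200:
        (p,_)=cv2.minEnclosingCircle(q); print(np.round(p),ray("wrist",p,zu+3,c).round(1),cv2.contourArea(q))
# predicted hole centres for a centred grasp, in the tool frame
M=R.from_rotvec(s["orientation"]).as_matrix()
X=[s["tool_pos"]+M@[x,y,15.2-3] for x in(60,-60) for y in (38,-38)]
print(np.round(X,1),proj("wrist",X,c).round(0))
E
```

```text
[478.79274838 284.28634377 156.02762308] [-0.39396837 -0.3751876  -1.92243169] 0.2012916585545827 [[0.9961, -0.088, 0.0036], [-0.088, -0.9961, 0.0012], [0.0035, -0.0015, -1.0]]
[408. 170.] [535.3 240.5 143.8] 3270.5
[234. 169.] [542.2 315.5 143.8] 3346.5
[[535.3 241.2 144. ]
 [541.9 316.9 144.1]
 [415.7 251.7 143.6]
 [422.4 327.4 143.7]] [[406. 170.]
 [231. 170.]
 [388. 392.]
 [249. 392.]]
```

View pics/w2.png

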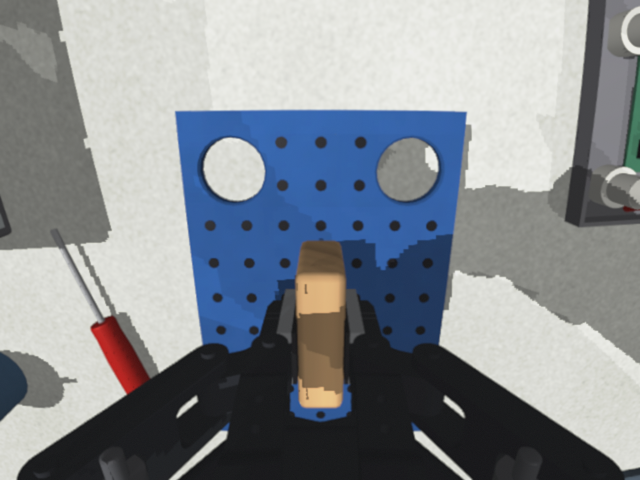

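View pics/s2.png

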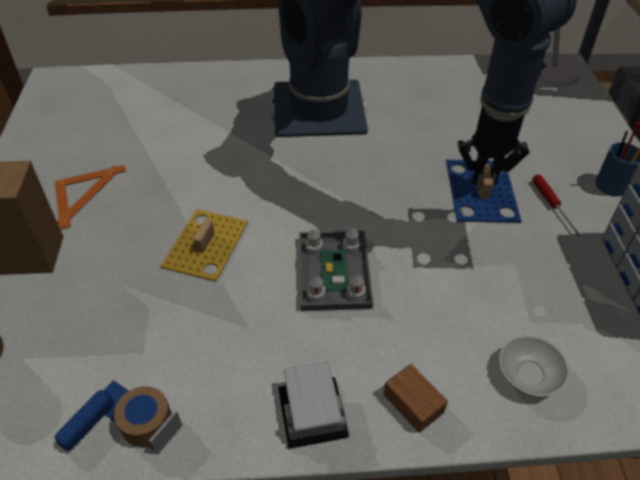

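The cover is gripped level and centred to about 1 mm. In the wrist view its holes are at (234,169) and (408,170), and the predicted positions are (231,170) and (406,170). In the scene view it hangs level. Next it goes over the tray.

Call:
servo_tool:
  commands:
    - [[0,0,0.006],[0.005,-0.02,0],1]
    - [[0,0,0.015],[0.014,-0.058,0],1]
    - [[0,0,0.025],[0.024,-0.1,0],1]
    - [[0,0,0.035],[0.034,-0.142,0],1]
    - [[0,0,0.045],[0.045,-0.184,0],1]
    - [[0,0,0.055],[0.054,-0.222,0],1]
    - [[0,0,0.06],[0.062,-0.254,0],1]
    - [[0,0,0.064],[0.067,-0.276,0],1]
    - [[0,0,0.064],[0.0696,-0.286,0],1]
    - [[0,0,0.064],[0.0696,-0.286,0],1]

```text
time: 7.7
tool_pos: [547.6, -3.3, 153.9]
orientation: [3.141, -0.041, 0.001]
force: [-0.0, 0.4, -0.9]
opening: 0.204
```

Call:
servo_tool:
  commands:
    - [[0,0,0],[0,0,-0.01],1]
    - [[0,0,0],[0,0,-0.025],1]
    - [[0,0,0],[0,0,-0.04],1]
    - [[0,0,0],[0,0,-0.05],1]
    - [[0,0,0],[0,0,-0.055],1]
    - [[0,0,0],[0,0,-0.055],1]
    - [[0,0,0],[0,0,-0.055],1]
    - [[0,0,0],[0,0,-0.055],1]
    - [[0,0,0],[0,0,-0.055],1]
    - [[0,0,0],[0,0,-0.055],1]

```text
time: 8.7
tool_pos: [547.8, -3.3, 99.3]
orientation: [3.141, -0.042, 0.002]
force: [0.7, 0.4, -2.0]
opening: 0.203
```

```bash
python3 - <<'E'
from h import *
s=r.get_state();M=R.from_rotvec(s["orientation"]).as_matrix();print(s["tool_pos"],s["force"],M.round(4).tolist())
im=save("wrist","w3.png")[:,:,::-1].copy(); hsv=cv2.cvtColor(im,cv2.COLOR_BGR2HSV); c=cal("wrist")
m=cv2.inRange(hsv,(100,120,30),(125,255,255))
h=cv2.findContours(m,cv2.RETR_CCOMP,cv2.CHAIN_APPROX_NONE)
zu=s["tool_pos"][2]-15.2
for k,q in zip(h[1][0],h[0]):
    if k[3]>=0 and cv2.contourArea(q)>200:
        (p,_)=cv2.minEnclosingCircle(q); print(np.round(p),ray("wrist",p,zu+3,c).round(1),cv2.contourArea(q))
for d in tip_of("post_tip","wrist"): print(d,ray("wrist",d["position"],64,c).round(1))
t=cal("top")
save("top","top3.png")
print("expected tips",proj("wrist",[[608.9,33.6,64],[607,-42,64]],c).round(0))
cv2.imwrite("pics/w3c.png",cv2.resize(im[60:360,120:520],None,fx=2,fy=2))
E
```

```text
[547.77060428  -3.30111148  99.27195596] [ 0.68149378  0.43152573 -2.03915818] [[0.9996, -0.0264, 0.001], [-0.0264, -0.9997, -0.0003], [0.001, 0.0003, -1.0]]
[408. 170.] [607.1 -43.4  87.1] 3192.5
[233. 169.] [609.1  32.4  87.1] 3265.0
expected tips [[242. 164.]
 [394. 164.]]
```

View pics/w3c.png

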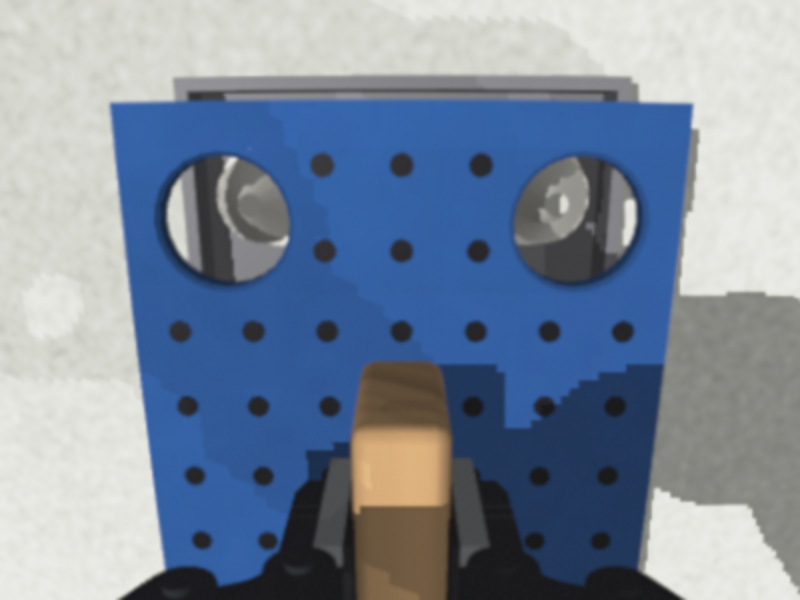

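Both front post tips show within the front holes, at (249,162) and (401,162) in full-picture pixels. The hole centres are at (233,169) and (408,170), and the tips expected from the top view were at (242,164) and (394,164). That puts the cover about 2 mm too far to +y. I correct by 1.7 mm and lower onto the cones.

Call:
servo_tool:
  commands:
    - [[0,0,0],[0.0003,-0.0017,-0.005],1]
    - [[0,0,0],[0.0003,-0.0017,-0.011],1]
    - [[0,0,0],[0.0003,-0.0017,-0.017],1]
    - [[0,0,0],[0.0003,-0.0017,-0.022],1]
    - [[0,0,0],[0.0003,-0.0017,-0.026],1]
    - [[0,0,0],[0.0003,-0.0017,-0.03],1]
    - [[0,0,0],[0.0003,-0.0017,-0.033],1]
    - [[0,0,0],[0.0003,-0.0017,-0.036],1]
    - [[0,0,0],[0.0003,-0.0017,-0.038],1]
    - [[0,0,0],[0.0003,-0.0017,-0.038],1]

```text
time: 9.85
tool_pos: [547.9, -5.0, 60.9]
orientation: [3.141, -0.041, 0.001]
force: [0.4, -0.2, -2.1]
opening: 0.205
```

```bash
python3 - <<'E'
from h import *
s=r.get_state();M=R.from_rotvec(s["orientation"]).as_matrix();print(s["tool_pos"],s["force"],s["ft_torque"])
im=save("wrist","w4.png")[:,:,::-1].copy()
cv2.imwrite("pics/w4c.png",cv2.resize(im[60:360,120:520],None,fx=2,fy=2))
E
```

```text
[547.87506218  -4.97557728  60.87817921] [ 0.40087824 -0.1545211  -2.1180579 ] [ 0.01661636  0.00920084 -0.0496298 ]
```

View pics/w4c.png

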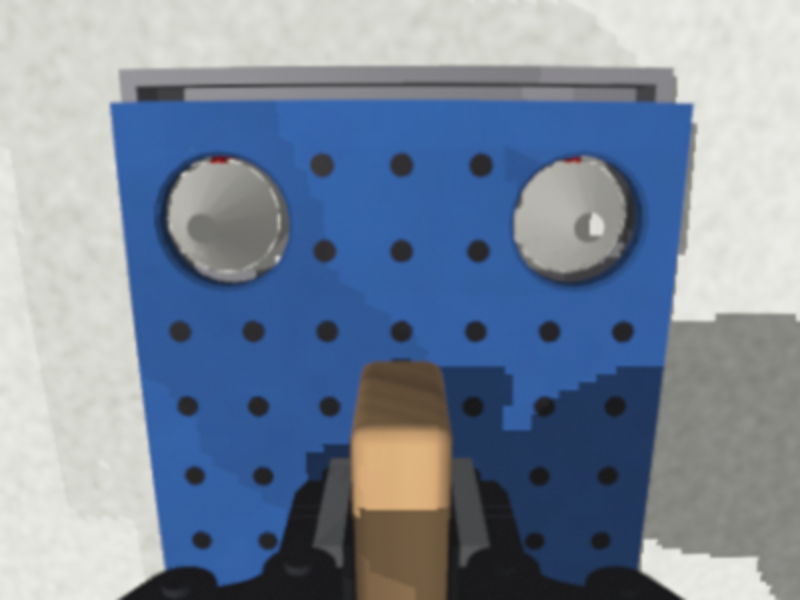

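Both front posts stand in their holes with the red catches just under the far rims and no contact force. I centre by 0.8 mm and press down slowly, still gripping so the cover stays level.

Call:
servo_tool:
  commands:
    - [[0,0,0],[0,0.0008,-0.001],1]
    - [[0,0,0],[0,0.0008,-0.003],1]
    - [[0,0,0],[0,0.0008,-0.005],1]
    - [[0,0,0],[0,0.0008,-0.006],1]
    - [[0,0,0],[0,0.0008,-0.007],1]
    - [[0,0,0],[0,0.0008,-0.008],1]
    - [[0,0,0],[0,0.0008,-0.009],1]
    - [[0,0,0],[0,0.0008,-0.01],1]
    - [[0,0,0],[0,0.0008,-0.011],1]
    - [[0,0,0],[0,0.0008,-0.011],1]

```text
time: 10.9
tool_pos: [549.0, -4.1, 51.1]
orientation: [3.141, -0.042, 0.005]
force: [-1.3, 0.8, 10.4]
opening: 0.2
```

Call:
servo_tool:
  commands:
    - [[0,0,0],[0,0,-0.002],1]
    - [[0,0,0],[0,0,-0.003],1]
    - [[0,0,0],[0,0,-0.004],1]
    - [[0,0,0],[0,0,-0.005],1]
    - [[0,0,0],[0,0,-0.006],1]
    - [[0,0,0],[0,0,-0.007],1]
    - [[0,0,0],[0,0,-0.008],1]
    - [[0,0,0],[0,0,-0.009],1]
    - [[0,0,0],[0,0,-0.01],1]
    - [[0,0,0],[0,0,-0.01],1]

```text
time: 11.9
tool_pos: [548.8, -4.1, 41.2]
orientation: [3.141, -0.042, 0.005]
force: [-0.0, 0.2, -4.2]
opening: 0.2
```

Call:
servo_tool:
  commands:
    - [[0,0,0],[0,0,-0.001],1]
    - [[0,0,0],[0,0,-0.002],1]
    - [[0,0,0],[0,0,-0.003],1]
    - [[0,0,0],[0,0,-0.0035],1]
    - [[0,0,0],[0,0,-0.004],1]
    - [[0,0,0],[0,0,-0.0045],1]
    - [[0,0,0],[0,0,-0.005],1]
    - [[0,0,0],[0,0,-0.005],1]
    - [[0,0,0],[0,0,-0.005],1]
    - [[0,0,0],[0,0,-0.005],1]

```text
time: 12.9
tool_pos: [548.7, -4.1, 37.2]
orientation: [3.141, -0.042, 0.005]
force: [-4.3, -0.4, 13.9]
opening: 0.198
```

Call:
servo_tool:
  commands:
    - [[0,0,0],[0,0,0],0.3]
    - [[0,0,0],[0,0,0],0.3]
    - [[0,0,0],[0,0,0],0.3]
    - [[0,0,0],[0,0,0],0.3]
    - [[0,0,0],[0,0,0],0.3]
    - [[0,0,0],[0,0,0.01],0.3]
    - [[0,0,0],[0,0,0.03],0.3]
    - [[0,0,0],[0,0,0.06],0.3]
    - [[0,0,0],[0,0,0.09],0.3]
    - [[0,0,0],[0,0,0.12],0.3]

```text
time: 13.9
tool_pos: [548.5, -4.2, 159.1]
orientation: [3.141, -0.042, 0.006]
force: [-0.0, -0.1, -0.1]
opening: 0.698
```

Call:
servo_tool:
  commands:
    - [[0,0,0],[-0.01,0,0.03],0.1]
    - [[0,0,0],[-0.02,0,0.06],0.1]
    - [[0,0,0],[-0.04,0,0.08],0.1]
    - [[0,0,0],[-0.06,0,0.1],0.1]
    - [[0,0,0],[-0.07,0,0.1],0.1]
    - [[0,0,0],[-0.07,0,0.1],0.1]
    - [[0,0,0],[-0.07,0,0.1],0.1]
    - [[0,0,0],[-0.07,0,0.1],0.1]
    - [[0,0,0],[-0.07,0,0.1],0.1]
    - [[0,0,0],[-0.07,0,0.1],0.1]

```text
time: 14.9
tool_pos: [478.7, -4.1, 258.5]
orientation: [3.141, -0.042, 0.004]
force: [-0.2, 0.0, -0.2]
opening: 0.901
```

```bash
python3 - <<'E'
from h import *
s=r.get_state();print(s["tool_pos"],s["force"])
im=save("wrist","w5.png")[:,:,::-1].copy(); hsv=cv2.cvtColor(im,cv2.COLOR_BGR2HSV); c=cal("wrist")
sc=save("scene","s5.png")[:,:,::-1]
m=cv2.inRange(hsv,(100,120,30),(125,255,255))
cn=max(cv2.findContours(m,cv2.RETR_EXTERNAL,cv2.CHAIN_APPROX_NONE)[0],key=cv2.contourArea)
for z in (28,44): print(z,cv2.minAreaRect(np.array([ray("wrist",p,z,c)[:2] for p in cn[:,0]],np.float32)))
a=cv2.resize(im,(480,360)); b=cv2.resize(sc[200:330,250:410],None,fx=2.9,fy=2.9,interpolation=cv2.INTER_CUBIC)
cv2.imwrite("pics/both.png",cv2.resize(sc[205:325,260:410],None,fx=5,fy=5,interpolation=cv2.INTER_CUBIC))
E
```

```text
[478.69389032  -4.09681663 258.48750425] [-0.2211827   0.02905761 -0.15924042]
28 ((549.001220703125, -4.832546234130859), (121.49370574951172, 170.80413818359375), 88.5061264038086)
44 ((549.435791015625, -4.904716491699219), (116.29782104492188, 163.4994354248047), 88.50614929199219)
```

View pics/w5.png

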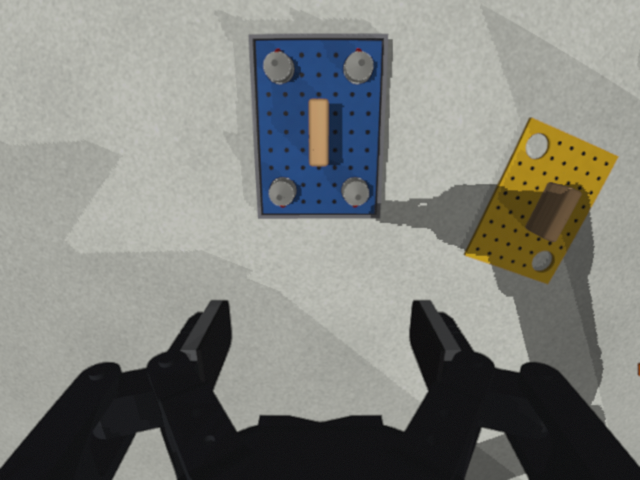

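View pics/both.png

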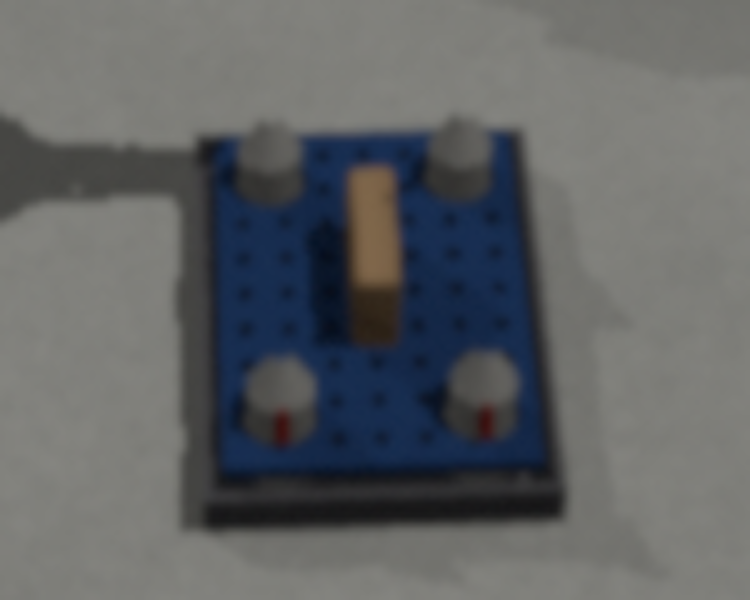

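All four posts stand through the holes, and the visible red catches sit above the cover. The plate outline, though, measures slightly large for a height of 28 mm. I press once more with shut fingers on the middle of the grip, where a home cover should give contact at z≈68.

Call:
servo_tool:
  commands:
    - [[0,0,0],[0.02,0,0],1]
    - [[0,0,0],[0.05,0,-0.02],1]
    - [[0,0,0],[0.07,0,-0.05],1]
    - [[0,0,0],[0.07,0,-0.09],1]
    - [[0,0,0],[0.07,0,-0.13],1]
    - [[0,0,0],[0.07,0,-0.15],1]
    - [[0,0,0],[0.07,0,-0.165],1]
    - [[0,0,0],[0.07,0,-0.175],1]
    - [[0,0,0],[0.07,0,-0.18],1]
    - [[0,0,0],[0.07,0,-0.18],1]

```text
time: 16.0
tool_pos: [548.6, -4.1, 78.5]
orientation: [3.141, -0.042, 0.004]
force: [0.4, 0.2, 0.6]
opening: 0.0
```

Call:
servo_tool:
  commands:
    - [[0,0,0],[0,0,-0.001],1]
    - [[0,0,0],[0,0,-0.002],1]
    - [[0,0,0],[0,0,-0.003],1]
    - [[0,0,0],[0,0,-0.004],1]
    - [[0,0,0],[0,0,-0.005],1]
    - [[0,0,0],[0,0,-0.006],1]
    - [[0,0,0],[0,0,-0.007],1]
    - [[0,0,0],[0,0,-0.008],1]
    - [[0,0,0],[0,0,-0.008],1]
    - [[0,0,0],[0,0,-0.008],1]

```text
time: 17.0
tool_pos: [548.6, -4.1, 70.5]
orientation: [3.141, -0.042, 0.004]
force: [0.6, 0.5, -0.1]
opening: -0.003
```

No contact at 70.5, so the grip top is below that. I go on in small steps.

Call:
servo_tool:
  commands:
    - [[0,0,0],[0,0,-0.0005],1]
    - [[0,0,0],[0,0,-0.001],1]
    - [[0,0,0],[0,0,-0.0015],1]
    - [[0,0,0],[0,0,-0.002],1]
    - [[0,0,0],[0,0,-0.0025],1]
    - [[0,0,0],[0,0,-0.003],1]
    - [[0,0,0],[0,0,-0.0035],1]
    - [[0,0,0],[0,0,-0.0035],1]
    - [[0,0,0],[0,0,-0.0035],1]
    - [[0,0,0],[0,0,-0.0035],1]

```text
time: 18.0
tool_pos: [548.6, -4.1, 68.1]
orientation: [3.141, -0.042, 0.005]
force: [-4.6, 0.5, 15.8]
opening: 0.005
```

Contact came at 68.1 mm with 15.8 N and the cover did not give, so it is home. I retreat and hand in.

Call:
servo_tool:
  commands:
    - [[0,0,0],[0,0,0.01],1]
    - [[0,0,0],[0,0,0.04],1]
    - [[0,0,0],[0,0,0.08],1]
    - [[0,0,0],[0,0,0.12],1]
    - [[0,0,0],[-0.02,0,0.15],1]
    - [[0,0,0],[-0.05,0,0.17],1]
    - [[0,0,0],[-0.07,0,0.18],1]
    - [[0,0,0],[-0.07,0,0.18],1]
    - [[0,0,0],[-0.07,0,0.18],1]
    - [[0,0,0],[-0.07,0,0.18],1]

```text
time: 19.0
tool_pos: [479.1, -4.1, 247.8]
orientation: [3.141, -0.042, 0.005]
force: [-0.8, 0.4, 0.4]
opening: 0.004
```

```bash
python3 - <<'E'
from h import *
s=r.get_state();print(s["tool_pos"],s["force"],s["time"])
im=save("wrist","w6.png")[:,:,::-1]; a=cv2.imread("pics/w5.png")
print("diff cover region",cv2.absdiff(im,a)[30:220,240:400].mean())
r.job_done()
E
```

```text
[479.07381537  -4.10705209 247.82668023] [-0.78370494  0.44914531  0.43588584] 19.0
diff cover region 11.966787280701755
the job is handed in; nothing more can be done
```

The blue cover is on the tray and pressed home, and the job was handed in at 19 s; no verdict is reported. I gripped it by its block, lined it up from the top and wrist cameras, lowered it over the posts and pressed it past the catches while still holding it level.

**Seating:** The press force rose to about 10 N at the catches, dropped, then rose to about 14 N at shoulder height. A second press with shut fingers on the grip met firm contact at z = 68.1 mm with 15.8 N. A seated cover should put the grip top at 68 mm.

**Position:** In the pictures all four posts stand through the holes, and the front two catches are clearly above the cover. The cover's outline gives a middle of about (549, -5) mm and a yaw of -1.5°. The tray is at (548, -2.5) mm and -1.4° from the top camera; the wrist camera put its posts about 3.5 mm further towards -y.

**Yellow cover:** It was never touched.

**Checks that disagreed or did not help:**
- The plate's outline in the wrist picture came out 1–2 mm larger than a seated cover should. That hinted it was lying a few millimetres high, and I settled it with the second press.
- The last before-and-after picture comparison was not usable, because the arm stood about 11 mm lower the second time.

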